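Wind the buggy and hold its launcher cocked

ROBOT

A 6-joint arm with a two-finger parallel gripper is mounted at the origin on the work surface. World frame = base frame: x ahead of the robot, y to its left, z up, the work surface at z = 0. Lengths are in m, angles in rad, forces in N, time in s.
With the tool pointing down it reaches from about 0.35 to 0.975 m from the base axis. Payload 4.9 kg.
Tool frame: the origin (TCP) lies at the very end of the fingers, on their centre line; the grasp point (between the pads) lies behind it (manip.pinch_z is the y of the grasp point in the tool frame, in m); y points along the fingers, x is the direction in which the jaws open and shut, and the axes are right-handed (so a half turn about y gives the same grasp; the last joint's range is limited). The gripper opens to 85 mm and grips with 20 to 120 N. Pads are 22 mm wide; open, the fingers measure 114 mm over their backs; the gripper's body (76 mm by 85 mm) begins 54 mm behind the grasp point. The pads swing forward as they close: fully open they stand 13 mm farther back than shut.
Start: joints at [1.195, 0.053, 1.613, -0, 1.476, -0.119], TCP at [0.159, 0.604, 0.231] pointing down, gripper open.
Joint ranges: [-3.01, 3.01], [-1.01, 2.22], [0.06, 2.58], [-1.02, 4.17], [0.09, 2.62], [-3.14, 3.14]. Speed limits (rad/s): [2.57, 2.57, 3.14, 3.14, 3.14, 3.14].

INTERFACE

Orientations are given as a unit quaternion [w, x, y, z].
In Python, from plant import manip gives the robot as it stands.
- The arm moves only by the tool drive_tool, never from a script. Its argument "motion" is a list of rows, each a list of 3 entries, a list of its own where there are three numbers: the shift along the tool's x, y, z in units of 25 mm (1.0 is 25 mm), then the turn, a rotation vector about the tool's x, y, z in units of 5 degrees (1.0 is 5 degrees), then the closure, from -1 (fully open) to 1 (shut). A call has 1 to 12 rows; each row shifts and turns the commanded pose from where the row before left it, along the tool's axes as they then stand; what a row does not reach is not made up. A row lasts 1/10 s, in which the tool goes at most 50 mm and 8.59 degrees, less where a joint would pass 70% of its speed; a pose out of reach is approached as far as the arm can. A call is refused whole if a number of a shift passes 1 or a number of a turn 1, either way. A call with a gripper value outside its range is refused whole. The fingers move at their own pace and stop on an object; the grip force is fixed at half the most. Time passes only in rows, so rows that do not move let the fingers close. It gives the time, the measured TCP pose, the force and the opening at its end, in the units of the state.
- manip.state(): the state, without advancing time (a new reading comes with each control period).
- manip.grab_frame(name): name is "side" or "top" or "wrist"; returns a dict with "img" (480x640x3 uint8, blue, green, red), "range_z" (480x640 float32, m along the optical axis (not along the pixel's ray), 0 where there is no reading), "camera_matrix" (3x3 intrinsics, pixels), "world_from_camera" (4x4, takes a point from camera to world coordinates); the wrist camera has in their place "T_tool_cam" (4x4, takes a point from camera to tool coordinates, whose origin is the TCP and whose axes are the tool frame's). Camera axes: x right, y down, z forward; pixel columns grow to the right and rows downward; lengths in m; the calibration is good to about 2 mm. A picture is of the moment at which its call begins: read the wrist's pose just before it.
- manip.job_done(): hands the job in, once; it reports no verdict.
The state is a dict: "time": time; "joint_pos": joint angles; "joint_vel": joint speeds; "joint_efforts": joint torques, N m; "tool_pos": TCP position; "tool_rot": TCP orientation; "contact_force": force on the tool from outside, world axes, zero at the start; "ft_torque": the same for the moment, N m; "gripper_width": opening from 0.0 (shut) to 1.0 (fully open).
Only numpy, scipy, OpenCV 4.12 (cv2) and the standard library are available. Lean on these libraries where they do the work, as an engineer would, in place of code of your own. Each camera call takes 0.05 s, during which the arm holds its last target. There are 200 camera calls.

TASK

Get the little blue buggy ready for its test launch: first wind the key on its top clockwise all the way to its stop (it takes several part turns). Then take the launcher's orange handle, pull its sprung slide back until the red pointer stands over the middle of the yellow clip, and finish while still holding it steady there - do not let go. Leave the solder reel, the spare wheel and the multimeter where they are.

Things in the scene. Friction and masses are not known exactly. Their poses are not given: they have to be found in the camera images.
- launcher: Fixed plywood bed 360 x 120 x 12 mm (x -195 to +165 mm); origin on the table surface. +x: launch direction, -x: direction of the pull, z up. A blue buggy, 130 x 102 mm over its black wheels, deck 68 mm above the table, is clipped on it at x = +70 mm, y = 0; it cannot move. Black spring housing at x = -42 mm, top 57 mm above the table.
- key_grip (a point): Centre of the key's upright blade, on its vertical axis, 106 mm above the table, at x = +70 mm, y = 0 of the launcher. Blade 44 mm long (point's x), 8 mm thick (point's y), 26 mm tall, on an 8 mm shaft, its underside 25 mm above the deck. The lobe at the point's +x is red, the other brass. Fully wound, red points to the orange handle (launcher's -x).
- key (a joint): Angle of the key, rad, grows as it is wound clockwise seen from above: at 0 the red lobe points to the launcher's +x, at 3.14 it is at its stop, fully wound, red towards the orange handle. Starts 0 to 0.6 rad wound. Takes 0.06 N m rising to 0.1 N m to turn and stays where it is left when let go.
- handle (a point): Grip point on the orange upright paddle of the slide: 14 mm thick along the pull (launcher's x), 40 mm wide (launcher's y), top 110 mm above the table; this point is at its middle, 88 mm above the table, axes parallel to the launcher's. With the slide home it is at x = -85 mm, y = 0 of the launcher. The carriage below, 34 x 56 mm, reaches 31 mm above the table.
- slide (a joint): How far the slide is pulled out, m: 0 home (as at the start), growing as it moves along the launcher's -x, stop at 0.08. A spring always draws it home: about 2.4 N at 0, growing by 1.2 N per 10 mm (about 10 N at 65 mm). Let go, it runs home.
- pointer (a point): Tip of the red pointer, 3 mm wide, that the slide carries sideways over the white scale strip, 32 mm above the table; it is level with the middle of the handle along the pull (same launcher x) and 58 mm to the launcher's -y side.
- clip: The mark: yellow clip, 12 mm along the pull, 18 mm across, fixed on the white scale strip under the pointer's path, top 28 mm above the table; origin at the centre of its underside, axes parallel to the launcher's. It sits 30 to 65 mm from the pointer's home place, towards the launcher's -x. The pointer is at the mark when both have the same launcher x.
- reel: Loose bystander: solder reel standing flat, green rims, 60 mm across, 32 mm tall; origin at the centre of its underside.
- wheel: Loose bystander: spare black wheel lying flat, 52 mm across, 20 mm tall; origin at the centre of its underside.
- meter: Loose bystander: grey multimeter lying flat, 140 x 75 mm (its x, y), 34 mm tall; origin at the centre of its underside.

How it is judged:
By the outcome, as a careful person would: the job done as asked, in the order asked, and still so for the second after the job is handed in, while the arm keeps its last pose, push and grip.
It also fails if it takes over 72 s, if anything falls off the work surface, if the arm or the gripper's body presses on something with over 40 N, if the wrist force passes 120 N, or if a joint passes its speed limit or range.

## Working session

There is one attempt and no reset: what is moved stays moved. The work goes in short steps, Python scripts to look and compute and a tool call to move; the robot and the scene stay as the last step left them, time stands still between calls to the robot, and variables do not carry over. Pictures are saved under pics/ and viewed, about 8 in all and at most 12, crops included, and the job is handed in when it is done.

Besides the shell and the picture viewer there is one more tool, called after "Request:" as name([rows], argument=value, ...), one row to a line, values as JSON. drive_tool: Moves the arm, as the interface text tells. Its arguments: {"type":"object","properties":{"motion":{"type":"array","items":{"type":"array"}}},"required":["motion"]}

```bash
ls; mkdir -p pics
python3 - <<'E'
from plant import manip
import cv2,numpy as np
print(manip.state(), manip.pinch_z)
for n in ("top","side"):
    f=manip.grab_frame(n); cv2.imwrite(f"pics/{n}0.png",f["img"]); np.savez(f"pics/{n}0.npz",**f)
    print(n,f["camera_matrix"],f["world_from_camera"])
E
```

```text
pics
{'time': 0.0, 'joint_pos': array([ 1.19500908e+00,  5.33761461e-02,  1.61432016e+00,  1.96477122e-05,
        1.47599129e+00, -1.19023040e-01]), 'joint_vel': array([ 0.00186716, -0.00157026,  0.00021018, -0.00042257, -0.00030041,
        0.00047193]), 'joint_efforts': array([-2.06482531e-03, -3.93702543e+01, -3.70161581e+01, -4.49162344e-04,
        7.34435191e-03,  1.28414032e-05]), 'tool_pos': array([0.15849493, 0.60391681, 0.23003544]), 'tool_rot': array([-0.55952653,  0.56027372,  0.43122995, -0.43250913]), 'contact_force': array([-0.10773614, -0.20263274, -0.46385977]), 'ft_torque': array([ 0.0493901 ,  0.03654236, -0.00371294]), 'gripper_width': 1.0014522546484785} -0.0187
top [[507.35577018   0.         319.5386571 ]
 [  0.         507.35577018 238.17272245]
 [  0.           0.           1.        ]] [[ 0.01554221 -0.98177166  0.1894277   0.49524003]
 [-0.99973854 -0.01208079  0.01941413  0.01467974]
 [-0.01677181 -0.18967991 -0.98170272  0.74708005]
 [ 0.          0.          0.          1.        ]]
side [[532.07219233   0.         324.94959913]
 [  0.         532.07219233 236.38648313]
 [  0.           0.           1.        ]] [[ 0.98630244 -0.11517229  0.11807978  0.54057923]
 [-0.16455237 -0.7365116   0.65610455 -0.37654441]
 [ 0.01140206 -0.66654782 -0.74537507  0.56672385]
 [ 0.          0.          0.          1.        ]]
```

View pics/top0.png

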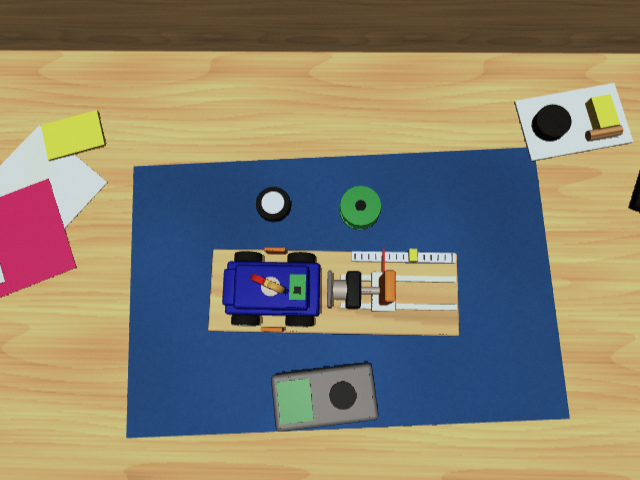

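View pics/side0.png

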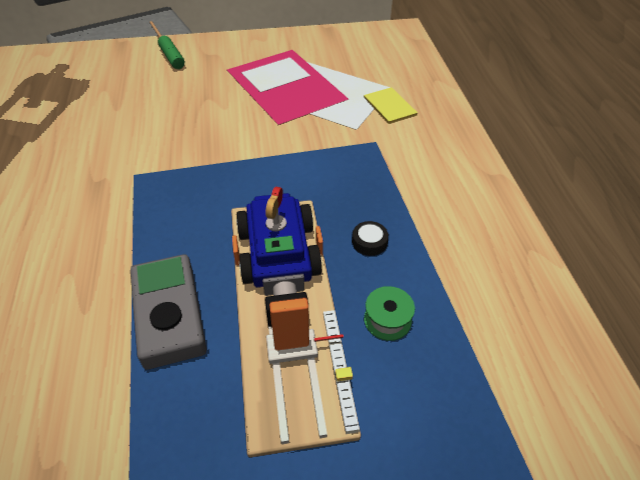

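The top view shows the buggy at left, the key at about (268,285) with its red lobe to the upper left, the handle at (388,287), the pointer at (383,262) and the clip at (413,255). In the side view the reel and wheel are right of the bed and the meter is left. Next I'll measure using depth and colour masks.

```bash
cat > h.py <<'E'
import numpy as np, cv2
from scipy.spatial.transform import Rotation as R
def cloud(f,T=None):
    K=f["camera_matrix"]; T=f["world_from_camera"] if T is None else T
    v,u=np.mgrid[:480,:640]; z=f["range_z"]
    P=np.stack([(u-K[0,2])/K[0,0]*z,(v-K[1,2])/K[1,1]*z,z],-1)
    W=P@T[:3,:3].T+T[:3,3]; W[z<=0]=np.nan; return W
def rot(s): q=s["tool_rot"]; return R.from_quat([q[1],q[2],q[3],q[0]])
def ray(f,uv,h,T=None):
    K=f["camera_matrix"]; T=f["world_from_camera"] if T is None else T
    uv=np.atleast_2d(uv).astype(float)
    d=np.c_[(uv-K[[0,1],[2,2]])/K[0,0],np.ones(len(uv))]@T[:3,:3].T
    return T[:3,3]+d*((h-T[2,3])/d[:,2])[:,None]
def hsv(f): return cv2.cvtColor(f["img"],cv2.COLOR_BGR2HSV)
def mask(H,lo,hi): return cv2.inRange(H,np.array(lo),np.array(hi))>0
E
python3 - <<'E'
from h import *
from plant import manip
print(rot(manip.state()).as_matrix().round(3))
for n in ("top","side"):
    f=dict(np.load(f"pics/{n}0.npz")); W=cloud(f); H=hsv(f); z=W[...,2]
    reg=np.zeros((480,640),bool)
    if n=="top": reg[230:350,195:475]=1
    else: reg[170:460,225:365]=1
    red=(mask(H,(0,150,90),(6,255,255))|mask(H,(174,150,90),(180,255,255)))&reg
    def show(name,m):
        m=m&reg&np.isfinite(z)
        p=W[m]; print(n,name,m.sum(),np.median(p,0).round(4) if len(p) else "", p.min(0).round(4) if len(p) else "",p.max(0).round(4) if len(p) else "")
        return m
    show("bed",(z>.006)&(z<.017))
    if n=="top":
        p=W[(z>.006)&(z<.017)&reg][:,:2].astype(np.float32); print(cv2.minAreaRect(p))
    show("redkey",red&(z>.09)&(z<.13)); show("redptr",red&(z<.05)&(z>.02))
    br=mask(H,(10,80,80),(25,255,255))
    show("brass",br&(z>.09)&(z<.13)&(W[...,1]>0))
    show("handletop",(z>.1)&(z<.118)&(W[...,1]<0))
    m=show("clip",mask(H,(24,150,120),(35,255,255))&(z>.02)&(z<.04))
    v,u=np.nonzero(m); print("clip ray",ray(f,[u.mean(),v.mean()],.026).round(4))
    k=(z>.112)&(z<.127)&reg&(W[...,1]>0)
    print("keytop",k.sum(),cv2.minAreaRect(W[k][:,:2].astype(np.float32)*1000))
E
```

```text
[[ 0.254 -0.001 -0.967]
 [ 0.967 -0.002  0.254]
 [-0.002 -1.     0.   ]]
top bed 10064 [ 0.5436 -0.0369  0.0112] [ 0.4983 -0.1721  0.0061] [0.6198 0.1885 0.017 ]
((0.5591859221458435, 0.008139029145240784), (0.3602728545665741, 0.12025447189807892), 89.74967193603516)
top redkey 89 [0.5641 0.103  0.1172] [0.5576 0.0947 0.111 ] [0.5708 0.1129 0.1204]
top redptr 53 [ 0.5998 -0.0618  0.0333] [ 0.5857 -0.0634  0.0302] [ 0.6183 -0.0604  0.0357]
top brass 119 [0.5554 0.0826 0.1163] [0.5486 0.0722 0.1072] [0.5631 0.0959 0.1213]
top handletop 367 [ 0.5584 -0.061   0.1086] [ 0.5388 -0.069   0.1011] [ 0.5792 -0.0546  0.1123]
top clip 90 [ 0.6114 -0.105   0.0278] [ 0.6035 -0.111   0.0253] [ 0.6197 -0.0992  0.0305]
clip ray [[ 0.6117 -0.1052  0.026 ]]
keytop 218 ((559.1200561523438, 92.27093505859375), (42.39132308959961, 8.306355476379395), 66.92952728271484)
side bed 11962 [ 0.5469 -0.0952  0.012 ] [ 0.4994 -0.1719  0.006 ] [0.6772 0.19   0.017 ]
side redkey 58 [0.5647 0.1014 0.1176] [0.5595 0.0954 0.114 ] [0.5702 0.1108 0.1203]
side redptr 72 [ 0.604  -0.0614  0.0338] [ 0.5876 -0.0636  0.0206] [ 0.6191 -0.0514  0.0362]
side brass 143 [0.5555 0.0794 0.1161] [0.5493 0.0716 0.1043] [0.5652 0.0969 0.1203]
side handletop 586 [ 0.5594 -0.065   0.1092] [ 0.5398 -0.0693  0.1   ] [ 0.5797 -0.0543  0.1125]
side clip 4 [ 0.6148 -0.11    0.0282] [ 0.6104 -0.1111  0.0272] [ 0.6189 -0.1093  0.0304]
clip ray [[ 0.6151 -0.1089  0.026 ]]
keytop 202 ((560.0695190429688, 92.55372619628906), (42.1991081237793, 8.756656646728516), 66.48280334472656)
```

The bed rectangle, key blade and handle agree:
- **Launcher:** its origin is at about (0.559, 0.023) and its +x is world +y.
- **Key:** it is at (0.559, 0.093), about 23° wound.
- **Clip:** it is about 43 mm from the pointer.

I'll move above the key.

Request:
drive_tool([
  [[-0.75,0,-1],[0,0,0],-1],
  [[-0.75,0,-1],[0,0,0],-1],
  [[-0.75,0,-1],[0,0,0],-1],
  [[-0.75,0,-1],[0,0,0],-1],
  [[-0.75,0,-1],[0,0,0],-1],
  [[-0.75,0,-1],[0,0,0],-1],
  [[-0.75,0,-1],[0,0,0],-1],
  [[-0.75,0,-1],[0,0,0],-1],
  [[-0.75,0,-1],[0,0,0],-1],
  [[-0.75,0,-1],[0,0,0],-1],
  [[-0.75,0,-1],[0,0,0],-1],
  [[-0.75,0,-1],[0,0,0],-1],
])

```text
time: 1.3
tool_pos: [0.3921, 0.3094, 0.2308]
tool_rot: [0.56, -0.56, -0.432, 0.432]
contact_force: [0.3, 0.7, 0.4]
gripper_width: 1.002
```

Request:
drive_tool([
  [[-0.75,0,-1],[0,0,0],-1],
  [[-0.75,0,-1],[0,0,0],-1],
  [[-0.75,0,-1],[0,0,0],-1],
  [[-0.75,0,-1],[0,0,0],-1],
  [[-0.75,0,-1],[0,0,0],-1],
  [[-0.75,0,-1],[0,0,0],-1],
  [[-0.75,0,-1],[0,0,0],-1],
  [[-0.7,0,-1],[0,0,0],-1],
  [[-0.7,0,-0.7],[0,0,0],-1],
  [[0,0,0],[0,-1,0],-1],
  [[0,0,0],[0,-1,0],-1],
  [[0,0,0],[0,-1,0],-1],
])

```text
time: 2.5
tool_pos: [0.5597, 0.0942, 0.2305]
tool_rot: [0.498, -0.498, -0.502, 0.502]
contact_force: [0.8, -0.3, 0.2]
gripper_width: 0.998
```

Request:
drive_tool([
  [[0,0,0],[0,-1,0],-1],
  [[0,0,0],[0,-1,0],-1],
  [[0,0,0],[0,-1,0],-1],
  [[0,0,0],[0,-1,0],-1],
  [[0,0,0],[0,-1,0],-1],
  [[0,0,0],[0,-1,0],-1],
  [[0,0,0],[0,-1,0],-1],
  [[0,0,0],[0,-1,0],-1],
  [[0,0,0],[0,-1,0],-1],
  [[0,0,0],[0,-1,0],-1],
  [[0,0,0],[0,-1,0],-1],
  [[0,0,0],[0,-1,0],-1],
])

```text
time: 3.7
tool_pos: [0.5595, 0.0946, 0.2306]
tool_rot: [0.18, -0.18, -0.684, 0.684]
contact_force: [-0.9, -0.4, 0.0]
gripper_width: 1.0
```

```bash
cat > w.py <<'E'
from h import *
from plant import manip
import sys
s=manip.state(); f=manip.grab_frame("wrist"); Rm=rot(s).as_matrix()
T=np.eye(4); T[:3,:3]=Rm; T[:3,3]=s["tool_pos"]; T=T@f["T_tool_cam"]
cv2.imwrite(f"pics/{sys.argv[1]}.png",f["img"])
W=cloud(f,T); z=W[...,2]
print(s["time"],s["tool_pos"].round(4),"xang",np.degrees(np.arctan2(Rm[1,0],Rm[0,0])).round(2),"j6",np.degrees(s["joint_pos"][5]).round(1),s["contact_force"].round(1),s["gripper_width"])
k=(z>.112)&(z<.127)&(np.hypot(W[...,0]-.559,W[...,1]-.093)<.03)
if k.sum()>20: print("key",k.sum(),cv2.minAreaRect(W[k][:,:2].astype(np.float32)*1000))
H=hsv(f); ok=np.isfinite(z)
for n,m in dict(red=(mask(H,(0,150,70),(6,255,255))|mask(H,(174,150,70),(180,255,255)))&(z>.095)&(z<.13),brass=mask(H,(10,80,80),(25,255,255))&(z>.095)&(z<.13)&(W[...,1]>.03),clip=mask(H,(24,150,100),(35,255,255))&(z>.02)&(z<.04),ptr=(mask(H,(0,150,70),(6,255,255))|mask(H,(174,150,70),(180,255,255)))&(z<.05)&(z>.02),handle=(z>.1)&(z<.118)&(W[...,1]<-.03)).items():
    if m.sum()>5: p=W[m]; print(n,m.sum(),np.median(p,0).round(4),p.min(0).round(4),p.max(0).round(4))
E
python3 w.py w1
```

```text
3.7 [0.5595 0.0946 0.2306] xang 150.49 j6 -148.4 [-0.9 -0.4  0. ] 0.9999906887875375
key 551 ((560.3197631835938, 94.79312133789062), (42.44938278198242, 8.390482902526855), 66.65628051757812)
red 167 [0.5641 0.1035 0.1178] [0.5578 0.0958 0.115 ] [0.5696 0.1125 0.1198]
brass 373 [0.5555 0.0838 0.1166] [0.5481 0.073  0.0971] [0.564  0.0982 0.1202]
clip 293 [ 0.6115 -0.1029  0.0281] [ 0.6032 -0.109   0.0235] [ 0.6205 -0.097   0.0302]
ptr 88 [ 0.6032 -0.06    0.0338] [ 0.5863 -0.0615  0.0318] [ 0.6184 -0.0587  0.0358]
handle 1492 [ 0.5585 -0.0583  0.1092] [ 0.5394 -0.0673  0.1   ] [ 0.5795 -0.0524  0.112 ]
```

Request:
drive_tool([
  [[0,0,0.04],[0,-1,0],-1],
  [[0,0,0],[0,-0.25,0],-1],
  [[0,1,0],[0,0,0],-1],
  [[0,1,0],[0,0,0],-1],
  [[0,1,0],[0,0,0],-1],
  [[0,1,0],[0,0,0],-1],
  [[0,1,0],[0,0,0],-1],
  [[0,0.7,0],[0,0,0],-1],
  [[0,0,0],[0,0,0],1],
  [[0,0,0],[0,0,0],1],
  [[0,0,0],[0,0,0],1],
  [[0,0,0],[0,0,0],1],
])

```text
time: 4.95
tool_pos: [0.5605, 0.0938, 0.0905]
tool_rot: [-0.143, 0.145, 0.693, -0.692]
contact_force: [1.1, -0.5, 0.2]
gripper_width: 0.334
```

Request:
drive_tool([
  [[0,0,0],[0,0,0],1],
  [[0,0,0],[0,0,0],1],
  [[0,0,0],[0,0,0],1],
  [[0,0,0],[0,0,0],1],
])

```text
time: 5.35
tool_pos: [0.5605, 0.0936, 0.0901]
tool_rot: [-0.143, 0.145, 0.692, -0.692]
contact_force: [1.0, -1.9, 5.1]
gripper_width: 0.08
```

```bash
python3 w.py w2; python3 -c "
from plant import manip;import cv2
f=manip.grab_frame('side');cv2.imwrite('pics/s2.png',cv2.resize(f['img'][120:360,180:500],None,fx=2,fy=2))"
```

```text
5.35 [0.5605 0.0936 0.0901] xang 156.54 j6 -154.5 [ 1.  -1.9  5.1] 0.0795480546529566
key 3170 ((559.7059326171875, 92.61273193359375), (32.44715881347656, 32.26123046875), 21.835878372192383)
red 603 [0.5635 0.1016 0.1181] [0.5557 0.0908 0.1151] [0.5698 0.111  0.1277]
brass 1527 [0.5548 0.0814 0.1162] [0.5476 0.0723 0.0964] [0.5704 0.1095 0.1275]
ptr 441 [ 0.6019 -0.0601  0.0338] [ 0.5852 -0.0624  0.0315] [ 0.6193 -0.058   0.0361]
```

View pics/s2.png

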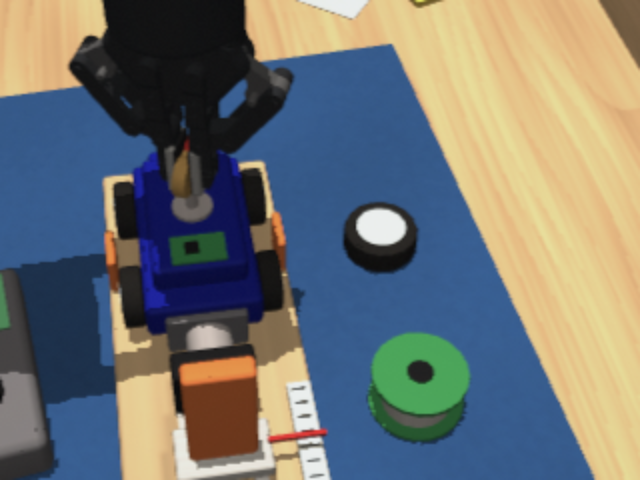

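The crop shows both fingers closed on the key blade at about (187,170), with the brass lobe facing us. Now I'll wind.

Request:
drive_tool([
  [[0,0,0],[0,1,0],1],
  [[0,0,0],[0,1,0],1],
  [[0,0,0],[0,1,0],1],
  [[0,0,0],[0,1,0],1],
  [[0,0,0],[0,1,0],1],
  [[0,0,0],[0,1,0],1],
  [[0,0,0],[0,1,0],1],
  [[0,0,0],[0,1,0],1],
  [[0,0,0],[0,1,0],1],
  [[0,0,0],[0,1,0],1],
  [[0,0,0],[0,1,0],1],
  [[0,0,0],[0,1,0],1],
])

```text
time: 6.65
tool_pos: [0.5602, 0.094, 0.09]
tool_rot: [-0.471, 0.472, 0.527, -0.526]
contact_force: [0.6, -0.0, 5.7]
gripper_width: 0.082
```

```bash
python3 w.py w3; python3 -c "
from plant import manip;import numpy as np;s=manip.state();print(s['ft_torque'].round(2),s['contact_force'].round(1))"
```

```text
6.65 [0.5602 0.094  0.09  ] xang 96.34 j6 -94.3 [ 0.6 -0.   5.7] 0.08235477008229797
key 3235 ((558.1383666992188, 93.93730163574219), (32.00355911254883, 32.03955841064453), 51.931236267089844)
red 639 [0.568  0.0955 0.118 ] [0.5569 0.0908 0.1152] [0.578  0.0998 0.1277]
brass 1534 [0.5457 0.093  0.1162] [0.5371 0.088  0.0962] [0.5628 0.0983 0.1242]
clip 292 [ 0.6153 -0.0994  0.0279] [ 0.6081 -0.1095  0.0218] [ 0.6209 -0.0964  0.0297]
ptr 251 [ 0.6013 -0.0599  0.0336] [ 0.5851 -0.0622  0.0314] [ 0.619  -0.0579  0.0356]
[-0.   -0.06 -0.01] [1.1 0.  5.5]
```

Request:
drive_tool([
  [[0,0,0],[0,1,0],1],
  [[0,0,0],[0,1,0],1],
  [[0,0,0],[0,1,0],1],
  [[0,0,0],[0,1,0],1],
  [[0,0,0],[0,1,0],1],
  [[0,0,0],[0,1,0],1],
  [[0,0,0],[0,1,0],1],
  [[0,0,0],[0,1,0],1],
  [[0,0,0],[0,1,0],1],
  [[0,0,0],[0,1,0],1],
  [[0,0,0],[0,1,0],1],
  [[0,0,0],[0,1,0],1],
])

```text
time: 7.9
tool_pos: [0.5604, 0.0943, 0.09]
tool_rot: [0.672, -0.672, -0.221, 0.22]
contact_force: [1.3, 1.5, 5.7]
gripper_width: 0.078
```

Request:
drive_tool([
  [[0,0,0],[0,1,0],1],
  [[0,0,0],[0,1,0],1],
  [[0,0,0],[0,1,0],1],
  [[0,0,0],[0,1,0],1],
  [[0,0,0],[0,1,0],1],
  [[0,0,0],[0,1,0],1],
  [[0,0,0],[0,1,0],1],
  [[0,0,0],[0,0,0],1],
])

```text
time: 8.7
tool_pos: [0.5607, 0.0944, 0.0901]
tool_rot: [0.708, -0.707, -0.011, 0.008]
contact_force: [2.3, 2.3, 4.4]
gripper_width: 0.083
```

```bash
cat > t.py <<'E'
from plant import manip
s=manip.state();print('torque',s['ft_torque'].round(3),s['contact_force'].round(1))
E
python3 w.py w4; python3 t.py
```

```text
8.7 [0.5607 0.0944 0.0901] xang 1.53 j6 0.5 [2.3 2.3 4.4] 0.08299110945035441
key 3227 ((559.8248291015625, 96.630859375), (31.945383071899414, 32.36128234863281), 47.32265090942383)
red 640 [0.5604 0.0867 0.118 ] [0.5565 0.0764 0.1146] [0.564  0.0973 0.1277]
brass 1541 [0.5597 0.1089 0.1161] [0.5548 0.0916 0.0953] [0.5649 0.1175 0.1249]
torque [ 0.286 -0.39  -0.056] [3.2 2.2 4.5]
```

Request:
drive_tool([
  [[0,0,0],[0,0.4,0],1],
  [[0,0,0],[0,0.4,0],1],
  [[0,0,0],[0,0,0],1],
  [[0,0,0],[0,0,0],1],
])

```text
time: 9.15
tool_pos: [0.5607, 0.0944, 0.0901]
tool_rot: [0.707, -0.707, 0.013, -0.015]
contact_force: [3.2, 2.1, 5.7]
gripper_width: 0.082
```

```bash
python3 w.py w5; python3 t.py
```

```text
9.15 [0.5607 0.0944 0.0901] xang -2.23 j6 4.3 [3.2 2.1 5.7] 0.08239527149989445
key 3233 ((560.2601928710938, 96.22044372558594), (32.50067901611328, 33.44104766845703), 40.43547058105469)
red 643 [0.5597 0.0866 0.1179] [0.5558 0.0763 0.1149] [0.5636 0.0972 0.1275]
brass 1538 [0.5603 0.109  0.1162] [0.5551 0.0915 0.095 ] [0.5648 0.1177 0.1241]
torque [ 0.225 -0.414  0.785] [3.4 2.9 5.6]
```

Request:
drive_tool([
  [[0,0,0],[0,0.5,0],1],
  [[0,0,0],[0,0.3,0],1],
  [[0,0,0],[0,0,0],1],
  [[0,0,0],[0,0,0],1],
])

```text
time: 9.6
tool_pos: [0.5607, 0.0944, 0.0901]
tool_rot: [0.706, -0.706, 0.036, -0.039]
contact_force: [2.5, 2.5, 4.8]
gripper_width: 0.083
```

```bash
python3 w.py w6; python3 t.py
```

```text
9.6 [0.5607 0.0944 0.0901] xang -6.06 j6 8.1 [2.5 2.5 4.8] 0.083141407017576
key 3223 ((560.3801879882812, 96.21154022216797), (31.539260864257812, 32.954063415527344), 41.2054557800293)
red 619 [0.5593 0.0868 0.1179] [0.5552 0.0753 0.1146] [0.5637 0.0967 0.1271]
brass 1524 [0.5606 0.109  0.1162] [0.5549 0.0916 0.0953] [0.565  0.1175 0.1233]
torque [ 0.268 -0.351  1.703] [2.1 1.2 5.4]
```

Torque has risen to 1.7 N·m, far above the winding torque, so the key is at its stop. I'll relax the twist, release and lift.

Request:
drive_tool([
  [[0,0,0],[0,-0.5,0],1],
  [[0,0,0],[0,-0.4,0],1],
  [[0,0,0],[0,0,0],1],
  [[0,0,0],[0,0,0],-1],
  [[0,0,0],[0,0,0],-1],
  [[0,0,0],[0,0,0],-1],
  [[0,0,0],[0,0,0],-1],
  [[0,0,0],[0,0,0],-1],
  [[0,0,0],[0,0,0],-1],
  [[0,-1,0],[0,0,0],-1],
  [[0,-1,0],[0,0,0],-1],
  [[0,-1,0],[0,0,0],-1],
])

```text
time: 10.85
tool_pos: [0.5591, 0.0937, 0.1644]
tool_rot: [-0.707, 0.707, -0.012, 0.012]
contact_force: [-0.4, 0.8, -0.1]
gripper_width: 0.998
```

Request:
drive_tool([
  [[0,-1,0],[0,0,0],-1],
  [[0,-1,0],[0,0,0],-1],
  [[0,0,1],[0,1,0],-1],
  [[0,0,0],[0,0,0],-1],
])

```text
time: 11.25
tool_pos: [0.5608, 0.1203, 0.2153]
tool_rot: [0.706, -0.705, 0.042, -0.043]
contact_force: [-1.0, -1.2, 0.6]
gripper_width: 0.996
```

```bash
python3 w.py w7; python3 t.py
```

```text
11.25 [0.5608 0.1203 0.2153] xang -6.9 j6 11.5 [-1.  -1.2  0.6] 0.9955618940849563
key 562 ((560.1268920898438, 94.82487487792969), (42.96561050415039, 8.404671669006348), 89.74866485595703)
red 173 [0.5599 0.0849 0.1178] [0.5559 0.0763 0.1155] [0.5642 0.0918 0.1196]
brass 426 [0.5604 0.1068 0.1164] [0.556  0.0739 0.0998] [0.5644 0.1172 0.1195]
clip 141 [ 0.6113 -0.1007  0.0279] [ 0.603  -0.109   0.0226] [ 0.62   -0.0973  0.03  ]
ptr 29 [ 0.6036 -0.0599  0.0332] [ 0.5869 -0.0609  0.031 ] [ 0.6173 -0.0591  0.0347]
handle 7 [ 0.5436 -0.0536  0.1002] [ 0.5416 -0.0544  0.1001] [ 0.5483 -0.0529  0.1018]
torque [ 0.018 -0.005 -0.003] [-0.4  0.4 -0.6]
```

View pics/w7.png

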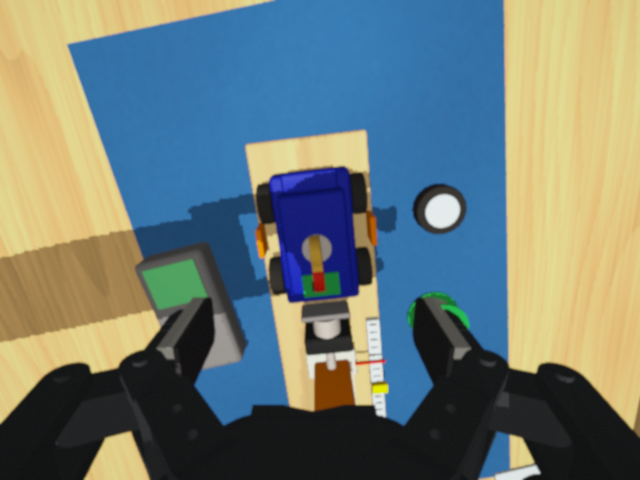

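The wrist view shows the red lobe at (318,283) pointing toward the handle. The blade measures 89.75°, the same as the launcher axis, so the key is fully wound and stayed put. The reel, wheel and meter are undisturbed. Next I'll turn to jaws-along-pull and go over the handle.

Request:
drive_tool([
  [[0,0,0],[0,1,0],-1],
  [[0,0,0],[0,1,0],-1],
  [[0,0,0],[0,1,0],-1],
  [[0,0,0],[0,1,0],-1],
  [[0,0,0],[0,1,0],-1],
  [[0,0,0],[0,1,0],-1],
  [[0,0,0],[0,1,0],-1],
  [[0,0,0],[0,1,0],-1],
  [[0,0,0],[0,1,0],-1],
  [[0,0,0],[0,1,0],-1],
  [[0,0,0],[0,1,0],-1],
  [[0,0,0],[0,1,0],-1],
])

```text
time: 12.5
tool_pos: [0.5597, 0.1179, 0.2126]
tool_rot: [-0.589, 0.59, -0.391, 0.39]
contact_force: [0.2, 0.6, 0.0]
gripper_width: 0.999
```

Request:
drive_tool([
  [[0,0,0],[0,1,0],-1],
  [[0,0,0],[0,1,0],-1],
  [[0,0,0],[0,1,0],-1],
  [[0,0,0],[0,1,0],-1],
  [[0,0,0],[0,0.6,0],-1],
  [[1,0,0],[0,0,0],-1],
  [[1,0,0],[0,0,0],-1],
  [[1,0,0],[0,0,0],-1],
  [[1,0,0],[0,0,0],-1],
  [[1,0,0],[0,0,0],-1],
  [[1,0,0],[0,0,0],-1],
  [[0,0,0],[0,0,0],-1],
])

```text
time: 13.7
tool_pos: [0.5597, -0.0341, 0.2128]
tool_rot: [0.499, -0.5, 0.501, -0.5]
contact_force: [0.0, 1.3, 0.0]
gripper_width: 1.0
```

```bash
python3 w.py w8
```

```text
13.7 [ 0.5597 -0.0341  0.2128] xang -90.12 j6 79.1 [0.  1.3 0. ] 0.9996543771830235
key 703 ((560.3355712890625, 93.83570098876953), (8.7761812210083, 41.918617248535156), 0.23118633031845093)
red 479 [0.5634 0.0812 0.1135] [0.5573 0.0712 0.0952] [0.5647 0.0952 0.1201]
brass 462 [0.5629 0.1023 0.1162] [0.5567 0.0911 0.0971] [0.5647 0.1147 0.1198]
clip 235 [ 0.6125 -0.1031  0.0283] [ 0.6041 -0.1094  0.0214] [ 0.6206 -0.0977  0.0306]
ptr 69 [ 0.604  -0.0604  0.0337] [ 0.5873 -0.0613  0.0319] [ 0.6191 -0.0594  0.0356]
handle 973 [ 0.561  -0.0598  0.1094] [ 0.5403 -0.0675  0.1002] [ 0.5794 -0.0533  0.1117]
```

Request:
drive_tool([
  [[1,0,0],[0,0,0],-1],
  [[0.08,1,0],[0,0,0],-1],
  [[0,1,0],[0,0,0],-1],
  [[0,1,0],[0,0,0],-1],
  [[0,1,0],[0,0,0],-1],
  [[0,1,0],[0,0,0],-1],
  [[0,0.7,0],[0,0,0],-1],
  [[0,0,0],[0,0,0],1],
  [[0,0,0],[0,0,0],1],
  [[0,0,0],[0,0,0],1],
  [[0,0,0],[0,0,0],1],
  [[0,0,0],[0,0,0],1],
])

```text
time: 14.95
tool_pos: [0.5613, -0.0609, 0.073]
tool_rot: [-0.499, 0.502, -0.497, 0.502]
contact_force: [-2.4, -9.3, 6.6]
gripper_width: 0.155
```

Request:
drive_tool([
  [[0,0,0],[0,0,0],1],
  [[0,0,0],[0,0,0],1],
  [[0,0,0],[0,0,0],1],
])

```text
time: 15.25
tool_pos: [0.5613, -0.0609, 0.073]
tool_rot: [-0.499, 0.501, -0.498, 0.502]
contact_force: [-1.4, -8.9, 1.5]
gripper_width: 0.156
```

```bash
cat > p.py <<'E'
from h import *
from plant import manip
import sys
s=manip.state(); print(s["time"],s["tool_pos"].round(4),s["contact_force"].round(1),s["gripper_width"].round(3))
for n in ("top","side"):
    f=manip.grab_frame(n); H=hsv(f); W=cloud(f); z=W[...,2]; cv2.imwrite(f"pics/{n}{sys.argv[1]}.png",f["img"])
    reg=(W[...,0]>.58)&(W[...,0]<.63)&(W[...,1]<-.04)&(W[...,1]>-.17)&(z>.015)&(z<.045)
    for c,m,h in (("ptr",(mask(H,(0,150,70),(6,255,255))|mask(H,(174,150,70),(180,255,255))),.032),("clip",mask(H,(22,130,70),(36,255,255)),.026)):
        m=m&reg; v,u=np.nonzero(m)
        if len(u): p=ray(f,np.c_[u,v],h); print(n,c,len(u),p.mean(0).round(4),"px",u.min(),u.max(),v.min(),v.max(),"y",p[:,1].min().round(4),p[:,1].max().round(4))
E
python3 p.py 9; python3 w.py w9
```

```text
15.25 [ 0.5613 -0.0609  0.073 ] xang -90.02 j6 76.5 [-1.4 -8.9  1.5] 0.15597196334410038
clip 730 [ 0.6126 -0.1031  0.0282] [ 0.6035 -0.1094  0.022 ] [ 0.6212 -0.0976  0.0306]
ptr 248 [ 0.603  -0.0606  0.0337] [ 0.5863 -0.0614  0.0315] [ 0.6193 -0.0592  0.0356]
handle 5971 [ 0.5676 -0.0603  0.1096] [ 0.5402 -0.0961  0.1   ] [ 0.5801 -0.0319  0.118 ]Traceback (most recent call last):
  File "p.py", line 4, in <module>
    s=manip.state(); print(s["time"],s["tool_pos"].round(4),s["contact_force"].round(1),s["gripper_width"].round(3))
                                                                                        ^^^^^^^^^^^^^^^^^^^^^^^^
AttributeError: 'float' object has no attribute 'round'
```

Request:
drive_tool([
  [[0.4,0,0],[0,0,0],1],
  [[0.4,0,0],[0,0,0],1],
  [[0.4,0,0],[0,0,0],1],
  [[0.4,0,0],[0,0,0],1],
  [[0,0,0],[0,0,0],1],
  [[0,0,0],[0,0,0],1],
  [[0,0,0],[0,0,0],1],
])

```text
time: 16.0
tool_pos: [0.5611, -0.0974, 0.073]
tool_rot: [0.501, -0.499, 0.5, -0.5]
contact_force: [-3.0, 6.4, 7.7]
gripper_width: 0.152
```

```bash
sed -i 's/s\["gripper_width"\].round(3)/s["gripper_width"]/' p.py; python3 p.py 10; python3 w.py w10; python3 -c "
import cv2
a=cv2.imread('pics/side10.png')[300:460,260:420];b=cv2.imread('pics/w10.png')
cv2.imwrite('pics/c10.png',cv2.resize(a,(600,600),interpolation=cv2.INTER_NEAREST))"
```

```text
16.0 [ 0.5611 -0.0974  0.073 ] [-3.   6.4  7.7] 0.15205901535434735
side ptr 92 [ 0.6025 -0.097   0.032 ] px 319 348 363 369 y -0.099 -0.0949
side clip 186 [ 0.6129 -0.105   0.026 ] px 336 351 367 380 y -0.1123 -0.0977
16.1 [ 0.5611 -0.0972  0.0729] xang -89.98 j6 72.5 [-2.9  6.2  6.8] 0.15677820856809918
clip 662 [ 0.6129 -0.104   0.0282] [ 0.6038 -0.1098  0.0237] [ 0.6212 -0.0979  0.0304]
ptr 219 [ 0.6003 -0.0969  0.0338] [ 0.5063 -0.0979  0.0323] [0.6188 0.0977 0.0354]
handle 6042 [ 0.5675 -0.0969  0.1095] [ 0.5393 -0.1327  0.1   ] [ 0.5801 -0.0615  0.118 ]
```

View pics/w10.png

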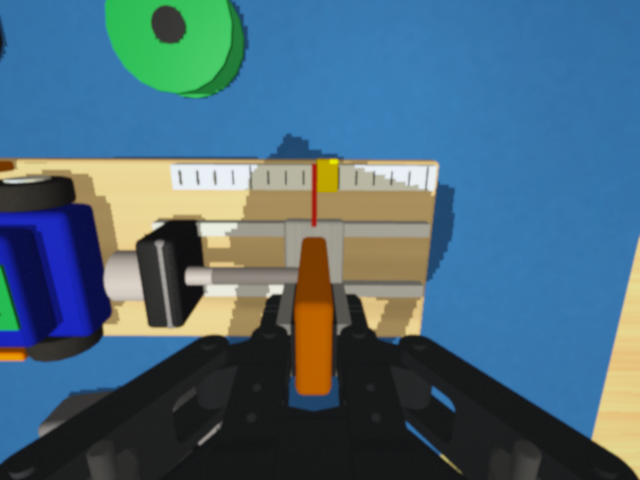

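View pics/c10.png

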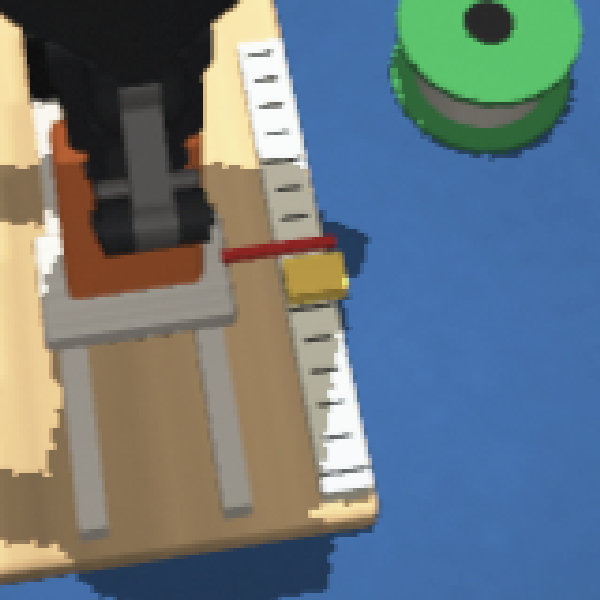

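The wrist view shows the pointer tip at u≈314 and the clip spanning u≈317–338, so about 7 mm remains. The side crop agrees, with the pointer just short of the clip.

Request:
drive_tool([
  [[0.14,0,0],[0,0,0],1],
  [[0.14,0,0],[0,0,0],1],
  [[0,0,0],[0,0,0],1],
  [[0,0,0],[0,0,0],1],
  [[0,0,0],[0,0,0],1],
])

```text
time: 16.65
tool_pos: [0.5611, -0.104, 0.073]
tool_rot: [0.501, -0.499, 0.5, -0.5]
contact_force: [-2.0, 6.9, 7.1]
gripper_width: 0.158
```

```bash
python3 p.py 11; python3 w.py w11; python3 -c "
import cv2
a=cv2.imread('pics/side11.png')[340:400,290:370];b=cv2.imread('pics/w11.png')[130:250,240:400]
cv2.imwrite('pics/c11.png',cv2.vconcat([cv2.resize(a,(400,300),interpolation=0),cv2.resize(b,(400,300),interpolation=0)]))"
```

```text
16.65 [ 0.5611 -0.104   0.073 ] [-2.   6.9  7.1] 0.15773943037049332
side ptr 97 [ 0.6024 -0.1036  0.032 ] px 320 349 368 374 y -0.1058 -0.1016
side clip 115 [ 0.6129 -0.1075  0.026 ] px 336 351 367 380 y -0.1123 -0.0979
16.75 [ 0.5611 -0.104   0.073 ] xang -89.98 j6 71.8 [-2.9  7.3  6.7] 0.15761740382701442
clip 494 [ 0.6134 -0.1058  0.0282] [ 0.6039 -0.1096  0.0242] [ 0.6212 -0.0982  0.0302]
ptr 190 [ 0.6012 -0.1036  0.0338] [ 0.586  -0.1047  0.0323] [ 0.6187 -0.1025  0.0356]
handle 6014 [ 0.5674 -0.1037  0.1096] [ 0.5395 -0.1393  0.1   ] [ 0.5798 -0.0684  0.118 ]
```

View pics/c11.png

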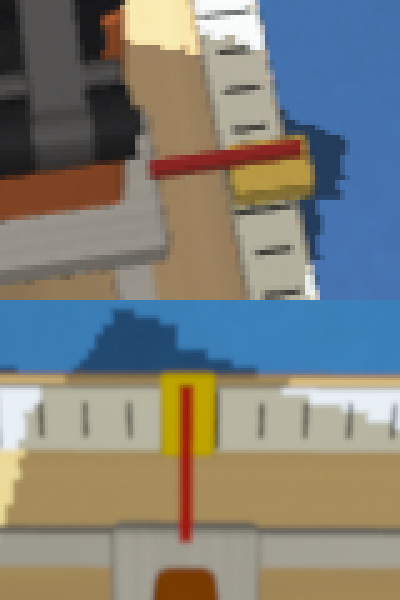

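Top crop (side view): the pointer lies over the clip. Bottom crop (wrist): the pointer centre is at 186.5 and the clip spans 162–215 (centre 188.5), so it is about 0.4 mm short. I'll make a tiny nudge and let it settle.

Request:
drive_tool([
  [[0.015,0,0],[0,0,0],1],
  [[0,0,0],[0,0,0],1],
  [[0,0,0],[0,0,0],1],
  [[0,0,0],[0,0,0],1],
  [[0,0,0],[0,0,0],1],
  [[0,0,0],[0,0,0],1],
  [[0,0,0],[0,0,0],1],
  [[0,0,0],[0,0,0],1],
])

```text
time: 17.6
tool_pos: [0.5611, -0.1043, 0.073]
tool_rot: [0.501, -0.499, 0.5, -0.499]
contact_force: [-3.1, 7.4, 7.1]
gripper_width: 0.156
```

```bash
python3 w.py w12; python3 p.py 12
python3 - <<'E'
from h import *
from plant import manip
f=manip.grab_frame("side"); W=cloud(f); z=W[...,2]
k=(z>.112)&(z<.124)&(np.hypot(W[...,0]-.559,W[...,1]-.093)<.03)
print("key side",k.sum(),cv2.minAreaRect(W[k][:,:2].astype(np.float32)*1000) if k.sum()>5 else "")
E
```

```text
17.6 [ 0.5611 -0.1043  0.073 ] xang -89.97 j6 71.8 [-3.1  7.4  7.1] 0.155511887015342
clip 504 [ 0.6137 -0.1041  0.0282] [ 0.6037 -0.1099  0.0244] [ 0.6212 -0.0979  0.0304]
ptr 190 [ 0.6017 -0.1039  0.0338] [ 0.5859 -0.105   0.032 ] [ 0.6183 -0.1028  0.0352]
handle 6020 [ 0.5674 -0.1036  0.1095] [ 0.5393 -0.1396  0.1   ] [ 0.58   -0.0689  0.118 ]
17.65 [ 0.5611 -0.1043  0.073 ] [-2.1  7.3  8.9] 0.15512439124794292
side ptr 92 [ 0.6025 -0.104   0.032 ] px 320 349 368 375 y -0.106 -0.1019
side clip 110 [ 0.6127 -0.1077  0.026 ] px 336 351 367 380 y -0.1123 -0.0979
key side 0
```

The pointer is at −0.1039 and the clip centre at (−0.0979−0.1099)/2 = −0.1039. It is steady, so I'm handing in.

```bash
python3 -c "
from plant import manip
print(manip.job_done())"
```

```text
the job is handed in; nothing more can be done
None
```

The buggy is wound and the launcher slide is pulled to the mark. I handed the job in at about 17.7 s with the gripper still holding the handle.

- **Key:** I wound it about 157° clockwise to its stop in one continuous wrist turn rather than several part turns. Torque rose to 1.7 N·m at the stop. After release, the red lobe pointed at the handle and the blade measured 89.75°, the same as the launcher axis.
- **Slide:** I then pulled the handle about 43 mm. In the last wrist measurement the pointer and the clip centre were both at y = −0.1039 m. The reading was steady, with about 7 N of spring pull on the gripper.
- **Disagreement:** the side camera puts the clip's edges at −0.098 and −0.112 m, so its centre would be about 1 mm further out than the pointer. That span includes the clip's visible front face, so I trusted the wrist view.
- **Check that failed:** a final look at the key from the side camera returned no points, probably because the arm was in the way. The key was last seen fully wound just before I gripped the handle.
- **Bystanders:** I never touched the reel, wheel or meter. I saw them in place after the winding but did not measure them again at the end.

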